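# Spring open the board test fixture

## Task

Open the circuit-board test fixture: press its release tab down with a fingertip so that the latch lets go and the lid springs up part of the way, then push the lid on over with the fingers until it rests fully open, leaning back against its stop, and move clear. Nothing is to be picked up or carried: leave the board lying in its nest and the meter, spool and screwdriver where they are.

Things in the scene. Friction and masses are not known exactly. Their poses are not given: they have to be found in the camera images.
- fixture: Board test fixture, a grey painted case 120 mm (x) by 130 mm (y) by 60 mm tall, fixed to the bench. Origin at the centre of its underside on the bench; z up; its own -x side is the front (release tab), its +x side the back (lid hinge). The front faces roughly towards the robot, the yaw varies.
- lid (a joint): Angle of the lid, an aluminium frame with a clear window: 120 mm from hinge to front edge, 130 mm wide, 7 mm thick, 120 g. 0 = shut and latched, flat; grows as it opens up and back. Unlatched, a spring lifts it in about 1 s to about 1.1 rad and no further; from there it swings under its own weight alone: pushed past upright (1.57 rad) it sinks back to its stop at 1.9 rad.
- lid_edge (a point): Middle of the lid's front edge, on its underside; moves with the lid. About 61 mm above the bench when shut, 167 mm when sprung up (1.1 rad); the upright lid reaches 180 mm.
- lid_hinge (a point): Point of the lid's hinge axis in the middle of the case's width, 60 mm above the bench and 60 mm behind the fixture's origin (towards its +x). The axis runs along the fixture's y.
- release_tab (a joint): Angle of the release tab, a small steel rocker in the middle of the case's front. 0 = at rest (hook nose over the lid's front edge), grows as its pad is pressed down; the lid is let go at about 0.15 rad, the end stop is at 0.28 rad. It takes about 2 to 3 N on the pad to let go and 5 N to reach the stop; the pad's centre goes down about 5 mm and 10 mm. It springs back by itself.
- tab_pad (a point): Centre of the upper face of the tab's steel press pad, 26 mm (fixture x) by 40 mm (fixture y), level, 44 mm above the bench at rest; it stands out in front of the case, its centre 61 mm in front of the lid's front edge. The pad tips with the tab about a pivot 36 mm behind (towards the case) and 12 mm below this point.
- board_center (a point): Centre of the loose green circuit board, 80 by 60 mm, 60 g, lying in its nest inside the case under the lid, its underside 30 mm above the bench. To be left alone.
- meter_center (a point): Centre of a loose grey hand-held meter lying flat on the bench beside the fixture, 140 by 72 mm, 40 mm tall with its dial (centre 17 mm up). To be left alone.
- spool_center (a point): Centre of a loose aluminium solder spool standing on the bench beside the fixture, 56 mm across, 50 mm tall (centre 25 mm up). To be left alone.
- screwdriver: A loose screwdriver lying on the bench beside the fixture, 160 mm long along its x, under 35 mm tall; origin under its middle. To be left alone.

How it is judged:
By the outcome, as a careful person would: the job done as asked, in the order asked, and still so for the second after the job is handed in, with the robot touching nothing.
It also fails if it takes over 43 s, if anything falls off the work surface, if the arm or the gripper's body presses on something with over 40 N, if the wrist force passes 120 N, or if a joint passes its speed limit or range.

## Robot

A 6-joint arm with a two-finger parallel gripper is mounted at the origin on the work surface. World frame = base frame: x ahead of the robot, y to its left, z up, the work surface at z = 0. Lengths are in m, angles in rad, forces in N, time in s.
With the tool pointing down it reaches from about 0.375 to 0.9 m from the base axis. Payload 3.1 kg.
Tool frame: the origin (TCP) lies between the finger pads; the fingertips stand 14 mm ahead of it and the grasp point (between the pads) lies 5 mm behind it (robot.finger_overhang is the distance from the TCP to the fingertips, in m); z points along the fingers, y is the line along which they close (so a half turn about z gives the same grasp; the last joint's range is limited). The gripper opens to 87 mm and grips with 3 to 60 N. Pads are 19 mm wide; open, the fingers measure 117 mm over their backs; the gripper's body (75 mm by 190 mm) begins 51 mm behind the grasp point.
Start: joints at [1.026, 0.527, 1.433, -0, 1.181, -0.178], TCP at [0.224, 0.583, 0.237] pointing down, gripper open.
Joint ranges: [-3.08, 3.08], [-0.75, 2.2], [0.22, 2.44], [-1.43, 4.57], [0, 2.65], [-2.85, 2.85]. Speed limits (rad/s): [2.79, 2.79, 3.14, 3.14, 3.14, 3.14].

## Interface

Orientations are given as a unit quaternion [x, y, z, w].
In Python, from rig import monitor, cams, workorder, robot gives the robot as it stands.
- The arm moves only by the tool send_rows, never from a script. Its argument "moves" is one flat list of numbers, 7 for each row, row after row: the opening, from 0 (shut) to 1 (fully open), then the shift along the world's x, y, z in cm, then the turn, a rotation vector about the world's x, y, z in rad. A call has 1 to 5 rows; each row is the pose to reach, as a shift and turn from the pose commanded when the call began; what a row does not reach only later rows make up. A row lasts 1/12 s, in which the tool goes at most 41.7 mm and 7.16 degrees, less where a joint would pass 70% of its speed; a pose out of reach is approached as far as the arm can. A call with a gripper value outside its range is refused whole. The fingers move at their own pace and stop on an object; "grip_force" is the grip in N (left out, the last holds). Time passes only in rows, so rows that repeat a pose let the fingers close. It gives the time, the measured TCP pose, the force, the opening and the grip force at its end, in the units of the state.
- monitor.get_obs(): the state, without advancing time (a new reading comes with each control period).
- cams.camera(name): name is "scene" or "top" or "wrist"; returns a dict with "pixels" (384x512x3 uint8, blue, green, red), "range_z" (384x512 float32, m along the optical axis (not along the pixel's ray), 0 where there is no reading), "fovy" (degrees; the focal length in pixels is half the picture's height over the tangent of half this angle, whatever the lens; pixels are square), "cx", "cy" (the principal point, pixels), "rvec" (rotation vector, rad) and "tvec" (3), from world to camera coordinates, as OpenCV has them; the wrist camera has in their place "hand_eye" (4x4, takes a point from camera to tool coordinates, whose origin is the TCP and whose axes are the flange's). Camera axes: x right, y down, z forward; pixel columns grow to the right and rows downward; lengths in m; the calibration is good to about 2 mm. A picture is of the moment at which its call begins: read the wrist's pose just before it.
- workorder.hand_in(): hands the job in; it is judged then, once.
The state is a dict: "time": time; "q": joint angles; "joint_velocities": joint speeds; "joint_torque": joint torques, N m; "position": TCP position; "tool_rot": TCP orientation; "ft_force": force on the tool from outside, world axes, zero at the start; "moment": the same for the moment, N m; "grip_width": finger opening in m; "grip_force": force on a finger pad.
Only numpy, scipy, OpenCV 4.12 (cv2) and the standard library are available. Lean on these libraries where they do the work, as an engineer would, in place of code of your own. Each camera call takes 0.05 s, during which the arm holds its last target. There are 200 camera calls.

## Working session

There is one attempt and no reset: what is moved stays moved. The work goes in short steps, Python scripts to look and compute and a tool call to move; the robot and the scene stay as the last step left them, time stands still between calls to the robot, and variables do not carry over. Pictures are saved under pics/ and viewed, at most 10 in all, crops included, and the job is handed in when it is done.

Besides the shell and the picture viewer there is one more tool, called after ">>>" as name(argument=value, ...), one argument or row to a line, values as JSON. send_rows: Moves the arm, as the interface text tells. Its arguments: {"type":"object","properties":{"moves":{"type":"array","items":{"type":"number"}},"grip_force":{"type":"number"}},"required":["moves"]}

```bash
mkdir -p pics
cat > h.py <<'E'
import numpy as np,cv2,json
from rig import monitor,cams,workorder,robot
def K(c):
    f=c["pixels"].shape[0]/2/np.tan(np.radians(c["fovy"])/2); return f
def pts(c):
    f=K(c);z=c["range_z"];v,u=np.mgrid[:z.shape[0],:z.shape[1]]
    p=np.stack([(u-c["cx"])/f*z,(v-c["cy"])/f*z,z],-1)
    R=cv2.Rodrigues(np.array(c["rvec"],float))[0]
    w=(p-np.array(c["tvec"]).ravel())@R
    w[z==0]=np.nan
    return w
E
python3 - <<'E'
from h import *
for n in("scene","top"):
    c=cams.camera(n);cv2.imwrite(f"pics/{n}0.png",c["pixels"]);np.savez(f"{n}0.npz",**{k:np.array(v) for k,v in c.items()})
    print(n,c["fovy"],c["rvec"],c["tvec"])
print(monitor.get_obs())
E
```

```text
scene 51.80655976573008 [ 0.93271072  2.3200554  -1.24525881] [ 0.35637624 -0.21061145  1.44510981]
top 50.00440807580535 [ 2.18347056 -2.02247267  0.21251906] [0.08274927 0.60211341 0.94405901]
{'time': 0.1, 'q': array([ 1.02546955e+00,  5.28363247e-01,  1.43377697e+00, -4.18817809e-05,
        1.18140228e+00, -1.78503227e-01]), 'joint_velocities': array([-0.00084649, -0.0030381 , -0.00251569,  0.00075477, -0.00136174,
       -0.00154926]), 'joint_torque': array([-1.64616029e-05, -4.40983629e+01, -1.77149016e+01,  6.34777662e-02,
        5.32629818e-02, -6.67643963e-05]), 'position': array([0.22380728, 0.58287247, 0.23567469]), 'tool_rot': array([ 1.82377257e-01,  9.83228145e-01, -9.18622837e-04, -3.27075248e-04]), 'ft_force': array([-0.19669086, -0.46542884, -0.00226588]), 'moment': array([ 0.02517546,  0.03382547, -0.06159975]), 'grip_force': 0.0, 'grip_width': 0.08678249700300578}
```

View pics/top0.png

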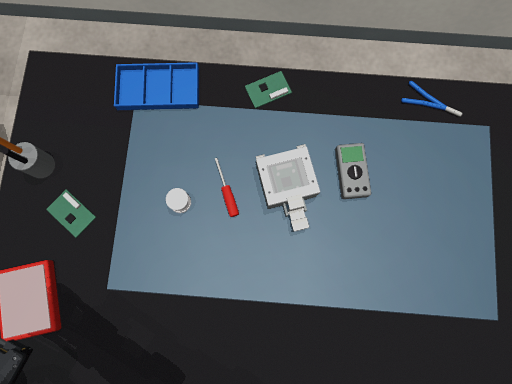

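View pics/scene0.png

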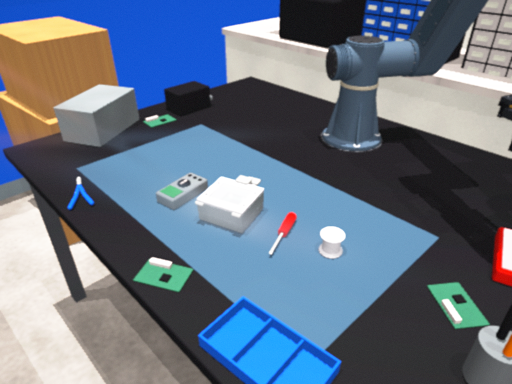

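The top view shows the fixture at about (288,177) with its tab pad at (299,220). The meter is at (354,170), the screwdriver at (228,187) and the spool at (178,201). The scene view agrees.

```bash
python3 - <<'E'
from h import *
c=dict(np.load("top0.npz"));w=pts(c)
print("bench z",np.nanmedian(w[260:290,200:300,2]))
Z=w[...,2];v,u=np.mgrid[:384,:512]
roi=(u>252)&(u<325)&(v>140)&(v<240)
gray=(c["pixels"].astype(int).max(-1)>140)
for nm,m in(("lid",roi&(Z>.052)&(Z<.08)),("pad",roi&(Z>.034)&(Z<.052)&gray&(v>205)),):
    m=cv2.morphologyEx(m.astype(np.uint8),cv2.MORPH_OPEN,np.ones((3,3)))
    n,l,s,_=cv2.connectedComponentsWithStats(m); k=1+s[1:,4].argmax(); m=l==k
    p=w[m]; r=cv2.minAreaRect(p[:,:2].astype(np.float32)*1000)
    print(nm,m.sum(),s[k],np.median(p[:,2]),r)
for a in(205,210,215,220,225,230): print(a,np.round(w[a,285:312:3,2],3))
for nm,(a,b) in dict(meter=(354,170),spool=(178,201),sd=(228,187),sdh=(231,203)).items(): print(nm,w[b,a])
E
python3 - <<'E'
import cv2
i=cv2.imread("pics/top0.png")[135:245,240:330];cv2.imwrite("pics/crop.png",cv2.resize(i,None,fx=5,fy=5,interpolation=2))
E
```

```text
bench z 0.0014939100498814455
lid 2771 [ 256  145   64   65 2771] 0.06889778907029304 ((618.0132446289062, 52.83037185668945), (151.68331909179688, 130.75131225585938), 19.002458572387695)
pad 310 [289 209  20  22 310] 0.04294537284238173 ((522.6304321289062, 20.319198608398438), (49.414817810058594, 39.35312271118164), 18.10891342163086)
205 [ 0.039 -0.     0.077  0.075  0.075  0.074  0.076  0.003  0.001]
210 [0.036 0.036 0.049 0.044 0.044 0.04  0.04  0.033 0.003]
215 [ 0.018  0.005  0.042  0.04   0.039  0.042  0.037 -0.     0.   ]
220 [0.001 0.004 0.041 0.046 0.046 0.043 0.047 0.045 0.001]
225 [ 0.001  0.002  0.004  0.045  0.047  0.045  0.045  0.042 -0.001]
230 [-0.    -0.002 -0.     0.044  0.043 -0.002  0.004  0.     0.002]
meter [ 0.6575461  -0.11278652  0.04293633]
spool [0.54382254 0.31934481 0.04926669]
sd [0.59396598 0.20191747 0.0222826 ]
sdh [0.55237624 0.19011803 0.02788272]
```

View pics/crop.png

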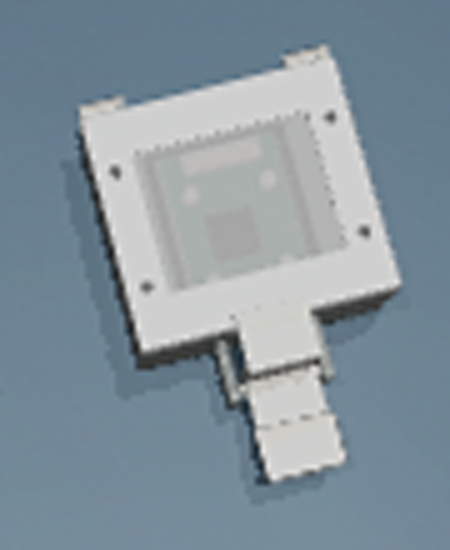

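The pad centre comes out near (0.511, 0.017), and the fixture yaw is about 18.5°. That puts the origin near (0.626, 0.055), consistent with the lid blob. I'll move above the pad with the fingers closed and turned to line up with the fixture's y.

>>> send_rows(
  moves=[0,9.5,-18.5,0,0,0,0.6,0,9.5,-18.5,0,0,0,0.6,0,9.5,-18.5,0,0,0,0.6,0,9.5,-18.5,0,0,0,0.6,0,9.5,-18.5,0,0,0,0.6],
  grip_force=5,
)

```text
time: 0.52
position: [0.3144, 0.4065, 0.2362]
tool_rot: [-0.114, 0.994, -0.0, -0.0]
ft_force: [1.1, -0.1, -0.3]
grip_width: 0.0618
grip_force: 0.0
```

>>> send_rows(
  moves=[0,9.5,-18.5,0,0,0,0.09,0,9.5,-18.5,0,0,0,0.09,0,9.5,-18.5,0,0,0,0.09,0,9.5,-18.5,0,0,0,0.09,0,9.5,-18.5,0,0,0,0.09],
)

```text
time: 0.93
position: [0.4095, 0.2214, 0.2364]
tool_rot: [-0.155, 0.988, -0.0, -0.0]
ft_force: [0.0, 0.3, -0.2]
grip_width: 0.0283
grip_force: 0.0
```

>>> send_rows(
  moves=[0,6.5,-19.5,0,0,0,0,0,6.5,-19.5,0,0,0,0,0,6.5,-19.5,0,0,0,0,0,6.5,-19.5,0,0,0,0,0,6.5,-19.5,0,0,0,0],
)

```text
time: 1.35
position: [0.4744, 0.026, 0.2364]
tool_rot: [-0.155, 0.988, 0.0, -0.0]
ft_force: [0.5, 0.4, 0.3]
grip_width: 0.0018
grip_force: 0.0
```

```bash
cat > wr.py <<'E'
from h import *
from scipy.spatial.transform import Rotation as Ro
import sys
o=monitor.get_obs();c=cams.camera("wrist");cv2.imwrite(f"pics/{sys.argv[1]}.png",c["pixels"])
f=K(c);z=c["range_z"];v,u=np.mgrid[:384,:512]
p=np.stack([(u-c["cx"])/f*z,(v-c["cy"])/f*z,z],-1)
H=np.array(c["hand_eye"]);w=(p@H[:3,:3].T+H[:3,3])@Ro.from_quat(o["tool_rot"]).as_matrix().T+o["position"];w[z==0]=np.nan
np.save("w.npy",w)
print(o["time"],o["position"],Ro.from_quat(o["tool_rot"]).as_matrix()[:,1],o["ft_force"],o["q"],o["grip_width"])
E
python3 wr.py w1
```

```text
1.35 [0.47441685 0.02603105 0.23642094] [-3.06088296e-01  9.52003126e-01  6.25474974e-05] [0.52174673 0.41303831 0.25662439] [-1.80950518e-01  3.27211765e-01  1.79763827e+00 -6.32935048e-05
  1.01697545e+00 -2.06279494e+00] 0.0018381928944545727
```

View pics/w1.png

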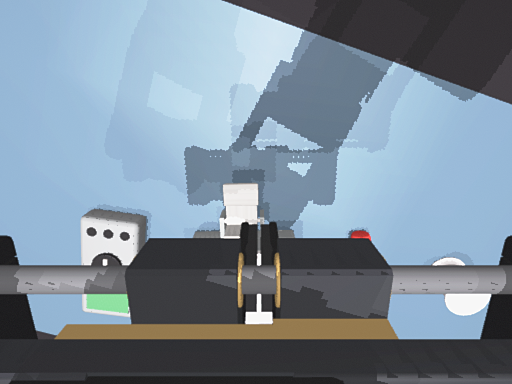

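The wrist view shows the tongue at about (240,200), with the pad as its upper section, rows about 184–205. The rest of the fixture is hidden behind the gripper. I'll refine the pad position from this view.

Run:
```python
import numpy as np,cv2
w=np.load("w.npy");v,u=np.mgrid[:384,:512]
m=(u>210)&(u<275)&(v>175)&(v<216)&(w[...,2]>.036)&(w[...,2]<.055)
n,l,s,_=cv2.connectedComponentsWithStats(m.astype(np.uint8));k=1+s[1:,4].argmax();p=w[l==k]
print(s[k],np.median(p[:,2]))
q=(p[:,:2]-[.5,0])@np.array([[.952,-.306],[.306,.952]])
print("fix x range",np.percentile(q[:,0],[0,1,99,100]),"y",np.percentile(q[:,1],[1,50,99]))
y=np.percentile(q[:,1],[1,99]).mean();x=np.percentile(q[:,0],1)+.013
print(np.array([.5,0])+x*np.array([.952,.306])+y*np.array([-.306,.952]))
print(cv2.minAreaRect((p[:,:2]*1000).astype(np.float32)))
for r in range(180,232,3): print(r,np.round(w[r,240],3))
```

```text
[ 223  183   35   33 1100] 0.04392683247899644
fix x range [0.00204186 0.00256058 0.04199792 0.04247086] y [-0.00840049  0.01089531  0.03009649]
[0.51149418 0.01508884]
((517.9486083984375, 16.853668212890625), (40.45658493041992, 39.0789794921875), 17.71442985534668)
180 [0.507 0.011 0.   ]
183 [0.5   0.011 0.038]
186 [0.501 0.012 0.045]
189 [0.505 0.013 0.043]
192 [0.508 0.014 0.044]
195 [0.512 0.015 0.045]
198 [0.515 0.016 0.044]
201 [0.519 0.017 0.044]
204 [0.523 0.018 0.044]
207 [0.527 0.019 0.041]
210 [0.53  0.021 0.041]
213 [0.534 0.022 0.041]
216 [0.538 0.023 0.04 ]
219 [0.542 0.024 0.04 ]
222 [0.545 0.025 0.04 ]
225 [0.548 0.026 0.043]
228 [0.547 0.026 0.053]
231 [0.467 0.013 0.235]
```

The pad centre is (0.5115, 0.015) at z 0.044, which agrees with the first estimate. I'll descend to just above it, then press.

>>> send_rows(
  moves=[0,3.7,-1.1,-4,0,0,0,0,3.7,-1.1,-8,0,0,0,0,3.7,-1.1,-12,0,0,0,0,3.7,-1.1,-15.5,0,0,0,0,3.7,-1.1,-16.8,0,0,0],
)

```text
time: 1.82
position: [0.5079, 0.0178, 0.0634]
tool_rot: [-0.155, 0.988, 0.002, -0.004]
ft_force: [-0.4, -0.5, 0.2]
grip_width: 0.0007
grip_force: 0.0
```

>>> send_rows(
  moves=[0,0,0,-0.3,0,0,0,0,0,0,-0.6,0,0,0,0,0,0,-0.9,0,0,0,0,0,0,-1.1,0,0,0,0,0,0,-1.1,0,0,0],
)

```text
time: 2.23
position: [0.5121, 0.0173, 0.0587]
tool_rot: [-0.155, 0.988, -0.0, 0.001]
ft_force: [0.6, 0.1, 0.9]
grip_width: 0.0002
grip_force: 0.0
```

>>> send_rows(
  moves=[0,0,0,-0.2,0,0,0,0,0,0,-0.4,0,0,0,0,0,0,-0.6,0,0,0,0,0,0,-0.7,0,0,0,0,0,0,-0.7,0,0,0],
)

```text
time: 2.65
position: [0.5104, 0.0169, 0.051]
tool_rot: [-0.156, 0.988, -0.0, -0.001]
ft_force: [-2.9, -2.8, 5.1]
grip_width: 0.0004
grip_force: 3.2
```

```bash
cat > tp.py <<'E'
from h import *
import sys
c=cams.camera("top");cv2.imwrite(f"pics/{sys.argv[1]}.png",cv2.resize(c["pixels"][120:260,200:380],None,fx=3,fy=3));w=pts(c)
O=np.array([.6265,.0525]);a=np.array([.951,.308]);d=w[...,:2]-O
x=d@a;y=d@np.array([-.308,.951]);Z=w[...,2]
m=(abs(y)<.062)&(x>-.07)&(x<.16)&(Z>.055)
for i in np.arange(-.07,.16,.01):
    s=m&(x>=i)&(x<i+.01)
    if s.sum()>5: print(round(i,2),s.sum(),np.round(np.percentile(Z[s],[50,95]),3))
o=monitor.get_obs();print(o["time"],o["position"],o["ft_force"])
E
python3 tp.py t1
```

```text
-0.07 20 [0.364 0.369]
-0.05 9 [0.11  0.113]
-0.04 60 [0.108 0.11 ]
-0.03 116 [0.103 0.107]
-0.02 155 [0.099 0.103]
-0.01 179 [0.094 0.097]
0.0 186 [0.09  0.094]
0.01 187 [0.086 0.089]
0.02 180 [0.082 0.086]
0.03 178 [0.078 0.082]
0.04 183 [0.076 0.079]
0.05 174 [0.072 0.075]
0.06 77 [0.068 0.071]
2.7 [0.51035903 0.01687336 0.05102295] [-4.28328356 -3.26158961  5.17771231]
```

The latch let go and the lid is rising. Now I'll back off, keeping clear while it springs up.

>>> send_rows(
  moves=[0,0,0,1,0,0,0,0,-1,-0.3,3,0,0,0,0,-2,-0.6,6,0,0,0,0,-2,-0.6,9,0,0,0,0,-2,-0.6,10,0,0,0],
)

```text
time: 3.12
position: [0.4929, 0.0112, 0.1545]
tool_rot: [-0.155, 0.988, -0.001, 0.003]
ft_force: [0.7, 0.1, -0.7]
grip_width: 0.0007
grip_force: 0.0
```

>>> send_rows(
  moves=[0,0,0,0,0,0,0,0,0,0,0,0,0,0,0,0,0,0,0,0,0,0,0,0,0,0,0,0,0,0,0,0,0,0,0],
)

```text
time: 3.53
position: [0.4906, 0.0115, 0.1494]
tool_rot: [-0.155, 0.988, 0.0, -0.001]
ft_force: [0.4, -0.5, 0.1]
grip_width: 0.0005
grip_force: 0.0
```

>>> send_rows(
  moves=[0,0,0,0,0,0,0,0,0,0,0,0,0,0,0,0,0,0,0,0,0,0,0,0,0,0,0,0,0,0,0,0,0,0,0],
)

```text
time: 3.95
position: [0.4912, 0.0114, 0.1504]
tool_rot: [-0.155, 0.988, 0.0, -0.0]
ft_force: [-0.9, 0.1, -0.7]
grip_width: 0.0008
grip_force: 0.0
```

```bash
python3 tp.py t2
```

```text
-0.07 9 [0.059 0.071]
-0.06 30 [0.061 0.077]
-0.01 15 [0.062 0.168]
0.0 226 [0.166 0.169]
0.01 122 [0.154 0.161]
0.02 131 [0.133 0.143]
0.03 118 [0.118 0.125]
0.04 111 [0.1   0.109]
0.05 121 [0.085 0.093]
0.06 81 [0.07  0.078]
4.0 [0.49124483 0.0113377  0.15050174] [1.37354695 0.58090734 0.18079879]
```

View pics/t2.png

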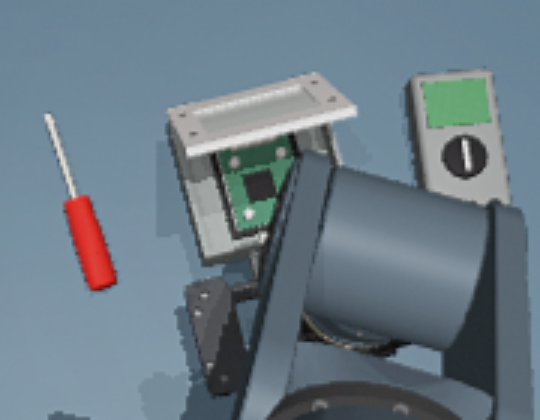

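The lid is up at about 1.1 rad, with its edge at fixture x ≈ 0 and z ≈ 0.167, and the board is in its nest. Next I'll approach, then push slowly.

>>> send_rows(
  moves=[0,3,1,0,0,0,0,0,6,2,0,0,0,0,0,9,2.9,0,0,0,0,0,10.8,3.5,0,0,0,0,0,11.4,3.7,0,0,0,0],
)

```text
time: 4.42
position: [0.6088, 0.049, 0.1508]
tool_rot: [-0.156, 0.988, -0.0, 0.002]
ft_force: [0.4, 0.0, 0.0]
grip_width: 0.0005
grip_force: 0.0
```

>>> send_rows(
  moves=[0,0.7,0.23,0,0,0,0,0,1.4,0.46,0,0,0,0,0,2.1,0.69,0,0,0,0,0,2.8,0.92,0,0,0,0,0,3.5,1.15,0,0,0,0],
)

```text
time: 4.83
position: [0.6402, 0.0598, 0.1506]
tool_rot: [-0.155, 0.988, 0.0, -0.0]
ft_force: [0.3, -0.3, 0.1]
grip_width: 0.0006
grip_force: 0.2
```

>>> send_rows(
  moves=[0,0.6,0.2,0,0,0,0,0,1.2,0.4,0,0,0,0,0,1.8,0.6,0,0,0,0,0,2.4,0.8,0,0,0,0,0,3,1,0,0,0,0],
)

```text
time: 5.25
position: [0.6708, 0.07, 0.1505]
tool_rot: [-0.155, 0.988, 0.0, 0.0]
ft_force: [0.2, -0.6, 1.0]
grip_width: 0.0008
grip_force: 0.1
```

```bash
python3 tp.py t3
```

```text
-0.07 332 [0.558 0.566]
-0.06 305 [0.538 0.562]
-0.05 243 [0.538 0.545]
-0.04 170 [0.526 0.539]
-0.03 100 [0.517 0.521]
-0.02 103 [0.511 0.516]
-0.01 111 [0.504 0.51 ]
0.0 305 [0.459 0.504]
0.01 668 [0.459 0.497]
0.02 713 [0.47  0.493]
0.03 599 [0.478 0.503]
0.04 500 [0.48  0.499]
0.05 413 [0.479 0.495]
0.06 292 [0.478 0.49 ]
0.07 174 [0.476 0.485]
0.08 82 [0.474 0.48 ]
0.09 20 [0.47  0.475]
5.3 [0.67230504 0.07033512 0.15065696] [ 1.17396415  1.25080244 -0.64826026]
```

>>> send_rows(
  moves=[0,0.4,0.13,0,0,0,0,0,0.8,0.26,0,0,0,0,0,1.2,0.39,0,0,0,0,0,1.6,0.52,0,0,0,0,0,2,0.65,0,0,0,0],
)

```text
time: 5.72
position: [0.6907, 0.0764, 0.1506]
tool_rot: [-0.155, 0.988, -0.0, 0.0]
ft_force: [0.1, 0.8, 1.0]
grip_width: 0.0005
grip_force: 0.0
```

>>> send_rows(
  moves=[0,0,0,0,0,0,0,0,0,0,0,0,0,0,0,0,0,0,0,0,0,0,0,0,0,0,0,0,0,0,0,0,0,0,0],
)

```text
time: 6.13
position: [0.69, 0.0763, 0.1506]
tool_rot: [-0.155, 0.988, 0.0, -0.0]
ft_force: [0.3, -0.7, 0.8]
grip_width: 0.0007
grip_force: 0.0
```

>>> send_rows(
  moves=[0,-3,-1,0,0,0,0,0,-6,-2,0,0,0,0,0,-9,-3,1,0,0,0,0,-12.5,-4,2,0,0,0,0,-16,-5.2,4,0,0,0],
)

```text
time: 6.55
position: [0.5277, 0.0244, 0.1892]
tool_rot: [-0.155, 0.988, 0.001, -0.002]
ft_force: [-0.6, 0.3, 1.3]
grip_width: 0.0004
grip_force: 0.0
```

>>> send_rows(
  moves=[0,-3,-1,1,0,0,0,0,-5,-1.5,4,0,0,0,0,-6,-2,6,0,0,0,0,-6,-2,6,0,0,0,0,-6,-2,6,0,0,0],
)

```text
time: 6.97
position: [0.4711, 0.0041, 0.2517]
tool_rot: [-0.155, 0.988, -0.001, 0.002]
ft_force: [1.5, -0.5, -0.2]
grip_width: 0.0002
grip_force: 0.0
```

```bash
python3 tp.py t4
```

```text
-0.07 57 [0.075 0.078]
-0.06 63 [0.073 0.077]
0.0 6 [0.062 0.063]
0.01 7 [0.061 0.063]
0.02 7 [0.06  0.062]
0.03 23 [0.102 0.104]
0.04 20 [0.082 0.093]
0.05 114 [0.061 0.07 ]
0.06 304 [0.073 0.085]
0.07 363 [0.097 0.113]
0.08 410 [0.126 0.142]
0.09 466 [0.159 0.173]
0.1 137 [0.173 0.176]
7.0167 [0.47098811 0.00435944 0.25068591] [0.43323964 0.14210274 0.08811678]
```

View pics/t4.png

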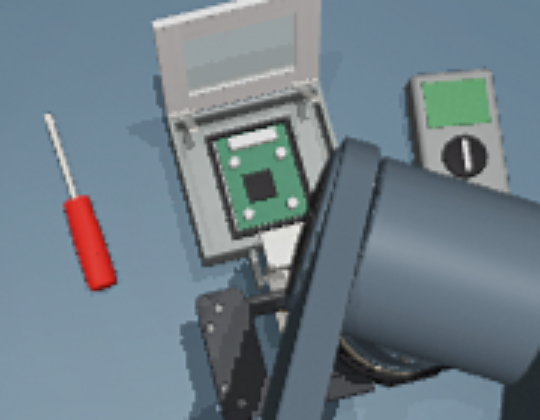

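The lid now leans back with its edge at fixture x ≈ 0.10 and z ≈ 0.174, an angle of about 1.9 rad. The board is in its nest, the meter and screwdriver haven't moved, and the arm is clear.

>>> send_rows(
  moves=[0,0,0,0,0,0,0,0,0,0,0,0,0,0,0,0,0,0,0,0,0],
)

```text
time: 7.27
position: [0.4706, 0.0047, 0.2492]
tool_rot: [-0.155, 0.988, 0.0, -0.001]
ft_force: [-0.8, 0.8, 0.6]
grip_width: 0.0004
grip_force: 0.0
```

```bash
python3 -c "
from rig import workorder
print(workorder.hand_in())"
```

```text
the job is handed in; nothing more can be done
None
```

The fixture is open: I pressed the tab, the latch let go, and I pushed the lid over to rest at about 1.9 rad against its stop; the arm is clear, nothing else was touched, and the job was handed in at about 7.3 s.

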